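Pen pot up, spring drawer held open

TASK

I want to sort the memory sticks from the self-closing drawer into the square pen pot. First turn the pot, which stands mouth-down, the right way up and leave it standing mouth-up on the cork mat; then pull the drawer out by its bar handle until the outer face of its front panel is in line with the two upright marker pins, and keep holding it there: finish while still gripping the drawer, because its spring shuts it when let go. Leave the mouse, the phone and the power adapter where they are.

Things in the scene. Friction and masses are not known exactly. Their poses are not given: they have to be found in the camera images.
- pot: loose square plain steel pen pot, 0.13 kg, outside 56 x 56 mm, 84 mm tall, walls and floor 3 mm. Origin at the centre of its mouth's rim plane; its z axis points from mouth to closed end (up while mouth-down, as at the start on the cork mat; down when mouth-up); x and y square to its sides. It rests on a side without rolling
- pot_center (a point): the middle of the pot, 42 mm from its mouth and from its closed end, same axes as the pot
- mat: square cork mat fixed flat on the desk, 240 x 240 mm, 3 mm thick, origin at the centre of its underside, x and y along its sides
- unit: white desktop box, fixed, one drawer; shell 180 deep, 160 wide, 100 mm tall. Origin on the desk, on its middle line, 130 mm in front of the shell's face; x points into the box (the drawer opens along -x), z up. Two black rails, 16 wide, 12 mm high, run from the shell 160 mm forward at y = +92 and -92 mm. It may stand left or right, the mat on the other side
- drawer (a joint): how far the drawer is drawn out, m: 0 closed, 0.14 fully out. A spring pulls it shut with about 2.5 N when closed, growing by 0.5 N per 10 mm; it does not stay open by itself
- handle (a point): middle of the drawer's steel bar handle: a level bar 100 mm long (unit y), 12 mm thick (unit x), 14 mm high, 75 mm above the desk, on two 10 mm wide arms 45 mm either side of the middle; 40 mm clear between bar and front panel. Grip it from above across its thickness. Axes as the unit
- drawer_front (a point): middle of the outer face of the drawer's front panel (150 mm wide, 74 mm high), 56 mm above the desk, axes as the unit; the bar's middle is 46 mm in front of it
- mark (a point): the mark: midway between two upright steel pins, 10 mm thick, tops 55 mm above the desk, fixed on the rails at unit y = +92 and -92 mm, each side of the drawer's path; point 56 mm above the desk, axes as the unit. The drawer is at the mark when drawer_front has the same unit x as this; it passes freely between the pins
- mouse: white computer mouse, 100 x 56 x 33 mm, loose, origin at the centre of its underside; leave alone
- phone: black phone lying flat, 148 x 72 x 9 mm, loose, origin at the centre of its underside; leave alone
- adapter: black power adapter block, 60 x 45 x 30 mm with two 18 mm pins on its +x end, loose, origin at the centre of its underside; leave alone
Not all that is in view belongs to the job. Of the things like the pot, leave any that is green or red; of the rest the smaller one is meant.

How it is judged:
On the way, in this order (a step that is already met when the one before it is completed fails the run):
1. the pot stands mouth-up on the cork mat, let go (angle between pot's own z axis and vertical above 3.04 rad and height (world z) of pot between 0.082 and 0.092 m and x of pot_center in the frame of mat between -0.1 and 0.1 m and y of pot_center in the frame of mat between -0.1 and 0.1 m and contact force between each of the arm, the fingers and pot below 0.1 N and linear speed of pot below 0.02 m/s), for 0.3 s.
2. the drawer is held with its front in line with the marker pins (x of drawer_front in the frame of mark between -0.008 and 0.008 m and velocity of joint drawer between -0.01 and 0.01 m/s and contact force between the fingers and drawer above 2 N), for 0.3 s.
At the end, for the whole second after the job is handed in: the pot stands mouth-up at rest (within 0.1 rad) with its middle within 100 mm of the mat's middle along each of the mat's sides, not touched by the robot; the fingers hold the drawer, pressing on it with more than 2 N, still, with its front face within 8 mm of the line between the two pins (all of step 1 and all of step 2); the arm keeps its last pose, push and grip.
It fails at once if the mouse is pushed more than 30 mm from its place (distance of mouse from where it was at the start of the episode above 0.03 m).
It fails at once if the phone is pushed more than 30 mm from its place (distance of phone from where it was at the start of the episode above 0.03 m).
It fails at once if the adapter is pushed more than 30 mm from its place (distance of adapter from where it was at the start of the episode above 0.03 m).
It also fails if it takes over 70 s, if anything falls off the work surface, if the arm or the gripper's body presses on something with over 40 N, if the wrist force passes 120 N, or if a joint passes its speed limit or range.

ROBOT

A 7-joint arm with a two-finger parallel gripper is mounted at the origin on the work surface. World frame = base frame: x ahead of the robot, y to its left, z up, the work surface at z = 0. Lengths are in m, angles in rad, forces in N, time in s.
With the tool pointing down it reaches from about 0.425 to 0.875 m from the base axis. Payload 4.7 kg.
Tool frame: the origin (TCP) lies midway between the tips of the shut fingers; the grasp point (between the pads) lies 19 mm behind it; z points along the fingers, y is the line along which they close (so a half turn about z gives the same grasp; the last joint's range is limited). The gripper opens to 87 mm and grips with 3 to 60 N. Pads are 19 mm wide; open, the fingers measure 117 mm over their backs; the gripper's body (75 mm by 190 mm) begins 51 mm behind the grasp point.
Start: joints at [1.342, 0.321, -0.07, 1.45, 0.023, 1.371, -0.057], TCP at [0.156, -0.631, 0.187] pointing down, gripper open.
Joint ranges: [-2.86, 2.86], [-0.3, 2.09], [-1.38, 1.24], [0.06, 2.45], [-1.56, 4.7], [0.09, 2.05], [-2.69, 2.69]. Speed limits (rad/s): [2.57, 2.57, 3.14, 3.14, 3.14, 3.14, 3.14].

INTERFACE

Orientations are given as a rotation vector (axis times angle).
In Python, from bench import ctrl gives the robot as it stands. The module is installed in compiled form; this text tells all that it offers.
- The arm moves only by the shell command python3 -m handwheel 'ROWS' [FORCE]. ROWS is JSON, a list of rows, each a list of 7 numbers: the finger opening in m, from 0 to 0.087, then the shift along the tool's x, y, z in m, then the turn, a rotation vector about the tool's x, y, z in degrees. A call has 1 to 12 rows; each row shifts and turns the commanded pose from where the row before left it, along the tool's axes as they then stand; what a row does not reach is not made up. A row lasts 1/8 s, in which the tool goes at most 62.5 mm and 10.7 degrees, less where a joint would pass 70% of its speed; a pose out of reach is approached as far as the arm can. A call is refused whole if a number of a shift passes 0.0625 or a number of a turn 10.7, either way. A call with a gripper value outside its range is refused whole. The fingers move at their own pace and stop on an object; FORCE is the grip in N (left out, the last holds). Time passes only in rows, so rows that do not move let the fingers close. It gives the time, the measured TCP pose, the force, the opening and the grip force at its end, in the units of the state.
- ctrl.get_state(): the state, without advancing time (a new reading comes with each control period).
- ctrl.get_image(name): name is "side" or "top"; returns (picture, depth): 384x512x3 uint8, blue, green, red; 384x512 float32, m along the optical axis (not along the pixel's ray), 0 where there is no reading.
- ctrl.camera_info(name): a dict with "intrinsics" (3x3 intrinsics, pixels), "R" (3x3) and "t" (3): a world point X has camera coordinates R X + t. Camera axes: x right, y down, z forward; pixel columns grow to the right and rows downward; lengths in m; the calibration is good to about 2 mm. A picture is of the moment at which its call begins. camera_info takes no time and is no camera call.
- ctrl.close_job(): hands the job in; it is judged then, once.
The state is a dict: "time": time; "joint_positions": joint angles; "qd": joint speeds; "joint_torque": joint torques, N m; "position": TCP position; "tool_rot": TCP orientation; "ft_force": force on the tool from outside, world axes, zero at the start; "torque": the same for the moment, N m; "grip_width": opening from 0.0 (shut) to 1.0 (fully open); "grip_force": force on a finger pad.
Only numpy, scipy, OpenCV 4.12 (cv2) and the standard library are available. Lean on these libraries where they do the work, as an engineer would, in place of code of your own. Each camera call takes 0.05 s, during which the arm holds its last target. There are 200 camera calls.

## Working session

There is one attempt and no reset: what is moved stays moved. The work goes in short steps, Python scripts to look and compute and a shell command to move; the robot and the scene stay as the last step left them, time stands still between calls to the robot, and variables do not carry over. Pictures are saved under pics/ and viewed, at most 10 in all, crops included, and the job is handed in when it is done.

```bash
mkdir -p pics; python3 - <<'E'
from bench import ctrl
import cv2,numpy as np
for n in("top","side"):
    im,d=ctrl.get_image(n); cv2.imwrite(f"pics/{n}0.png",im); np.save(f"pics/{n}0.npy",d)
    c=ctrl.camera_info(n); print(n,c["intrinsics"],c["R"],c["t"])
s=ctrl.get_state(); print({k:np.round(v,3) for k,v in s.items()})
E
```

```text
top [[358.74908945   0.         257.88782218]
 [  0.         358.74908945 190.08122016]
 [  0.           0.           1.        ]] [[-1.94951084e-04 -9.99761833e-01 -2.18229127e-02]
 [-9.91469557e-01  3.03760413e-03 -1.30303074e-01]
 [ 1.30338329e-01  2.16113509e-02 -9.91234013e-01]] [0.09033052 0.56702718 0.85709723]
side [[354.10339262   0.         254.63458156]
 [  0.         354.10339262 187.64445864]
 [  0.           0.           1.        ]] [[ 0.71000836 -0.70414895 -0.00789843]
 [-0.50593396 -0.50227809 -0.70124714]
 [ 0.48981523  0.50188741 -0.7128745 ]] [-0.33179795  0.37128864  0.62214357]
{'time': np.float64(0.1), 'joint_positions': array([ 1.342,  0.322, -0.07 ,  1.452,  0.023,  1.371, -0.057]), 'qd': array([ 0.   , -0.001, -0.001, -0.001,  0.   , -0.   ,  0.001]), 'joint_torque': array([-0.0000e+00, -4.9257e+01, -4.0600e-01, -3.1340e+01, -6.4000e-02,
        4.0000e-02,  0.0000e+00]), 'position': array([ 0.156, -0.63 ,  0.186]), 'tool_rot': array([-3.117, -0.38 ,  0.   ]), 'ft_force': array([-0.057, -0.162, -0.269]), 'torque': array([-0.041,  0.036, -0.034]), 'grip_force': np.float64(0.0), 'grip_width': np.float64(1.003)}
```

View pics/top0.png

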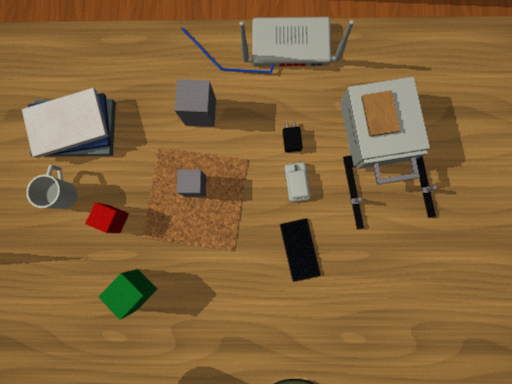

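View pics/side0.png

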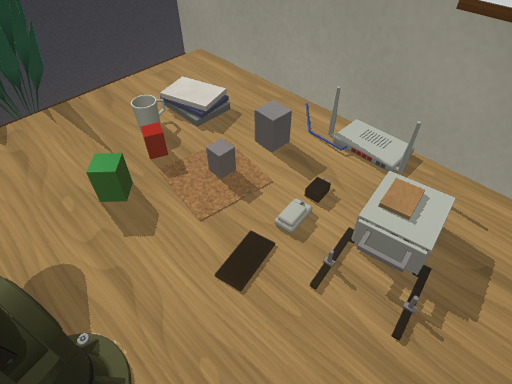

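The top view shows four pot-like things:
- Small grey at (190,182), on the mat.
- Large grey at (196,103).
- Red at (106,217).
- Green at (128,294).

Red and green are excluded, and the smaller grey one is at (190,182), so that is my choice. The unit stands on the right, with pins near (356,200) and (429,187) and the handle near (398,178). I'll check the choice in a crop and measure.

```bash
cat > h.py <<'E'
from bench import ctrl
import cv2,numpy as np
from scipy.spatial.transform import Rotation as Ro
def ray(n,uv,z):
    c=ctrl.camera_info(n);R,t=np.array(c["R"]),np.array(c["t"]);o=-R.T@t
    d=R.T@np.linalg.inv(c["intrinsics"])@np.r_[uv,1.]
    return o+d*(z-o[2])/d[2]
def cloud(n,dep):
    c=ctrl.camera_info(n);R,t=np.array(c["R"]),np.array(c["t"])
    v,u=np.mgrid[:384,:512];P=np.stack([u,v,np.ones_like(u)],-1)@np.linalg.inv(c["intrinsics"]).T*dep[...,None]
    return (P-t)@R
def rect(P):
    (c,s,a)=cv2.minAreaRect((np.asarray(P)[:,:2]*1000).astype(np.float32));return np.round(c,1),np.round(s,1),round(a,2)
def big(m,roi):
    x0,y0,x1,y1=roi;k=np.zeros(m.shape,np.uint8);k[y0:y1,x0:x1]=m[y0:y1,x0:x1]
    n,l,s,_=cv2.connectedComponentsWithStats(k);return l==1+np.argmax(s[1:,4])
E
python3 - <<'E'
from h import *
im=cv2.imread("pics/top0.png");d=np.load("pics/top0.npy");P=cloud("top",d);Z=P[...,2]
print("desk z",np.median(Z[300:340,330:480]))
def show(nm,m): print(nm,m.sum(),rect(P[m]),"z",np.round(np.percentile(Z[m],[5,50,95]),4))
show("pot top",big((Z>.075),(170,160,215,205)))
show("bigpot",big((Z>.05),(170,75,225,130)))
hs=cv2.cvtColor(im,cv2.COLOR_BGR2HSV)
show("mat",big((hs[...,1]>90)&(Z>.0015)&(Z<.02),(140,145,252,252)))
show("unit top",big((Z>.09)&(Z<.106),(335,70,440,170)))
show("bar",big((Z>.06)&(Z<.09),(370,166,425,186)))
show("pinL",big((Z>.035),(348,190,364,212)))
show("pinR",big((Z>.035),(420,176,438,200)))
for n,r in(("railL",(340,172,370,232)),("railR",(420,165,440,220))):show(n,big((Z>.006)&(Z<.03),r))
for n,r in(("mouse",(280,155,315,208)),("phone",(275,212,325,285)),("adapter",(278,118,306,156)),("green",(95,265,160,322)),("red",(80,200,130,235))):show(n,big(Z>.004,r))
a=cv2.resize(cv2.imread("pics/top0.png")[140:215,150:240],None,fx=4,fy=4);b=cv2.resize(im[160:235,340:440],None,fx=4,fy=4)
cv2.imwrite("pics/crop1.png",np.hstack([a,b]))
E
```

```text
desk z -0.0017096992872153265
pot top 585 (array([541.1, 170.3]), array([260.1,  73.4]), 63.66) z [0.0816 0.0857 0.0883]
bigpot 1452 (array([631. , 189.9]), array([421.2, 101.5]), 20.03) z [0.0628 0.115  0.1179]
mat 4403 (array([551. , 255.2]), array([247.3, 243.9]), 82.62) z [0.0016 0.0027 0.005 ]
unit top 3958 (array([ 727.9, -220.8]), array([190.4, 161. ]), 8.85) z [0.0929 0.0984 0.101 ]
bar 358 (array([ 604.3, -239.9]), array([ 45.5, 100.8]), 7.53) z [0.0726 0.0796 0.0825]
pinL 21 (array([ 541.6, -156.8]), array([9.5, 7.8]), 85.33) z [0.0415 0.0524 0.0548]
pinR 26 (array([ 513. , -134.8]), array([  9.3, 428.3]), 15.72) z [0.0381 0.0529 0.0569]
railL 386 (array([ 545.2, -155.6]), array([148.2,  22.2]), 11.24) z [0.0076 0.0104 0.0159]
railR 357 (array([ 567.5, -337.4]), array([135.6,  22.1]), 10.02) z [0.0075 0.0104 0.0172]
mouse 844 (array([541.6,   3.6]), array([ 82.6, 209.9]), 75.38) z [0.0143 0.0289 0.0337]
phone 1673 (array([415. ,   4.9]), array([147.6, 111.2]), 12.94) z [0.0054 0.0079 0.0105]
adapter 468 (array([598.2,  19. ]), array([ 55.6, 307.6]), 81.16) z [0.0136 0.0282 0.0313]
green 1679 (array([393.8, 264.2]), array([ 90.4, 394.2]), 29.2) z [0.0214 0.1063 0.1092]
red 910 (array([497.2, 463. ]), array([58.9, 56.2]), 67.48) z [0.0153 0.0819 0.085 ]
```

View pics/crop1.png

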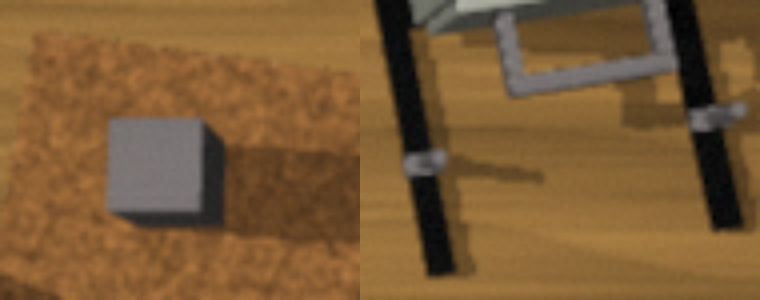

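The crop shows the small plain grey pot with its closed end up: its top face spans px (177–201, 169–193), nearly square to the image, and it stands on the mat. In the right half the pin tops are at about (447,200) and (527,187). Next I'll redo the measurements with depth outliers removed.

```bash
python3 - <<'E'
from h import *
im=cv2.imread("pics/top0.png");d=np.load("pics/top0.npy")
P=cloud("top",d);Z=P[...,2]
def show(nm,m,z):
    m=cv2.morphologyEx(m.astype(np.uint8),cv2.MORPH_OPEN,np.ones((2,2),np.uint8))>0
    v,u=np.nonzero(m);Q=np.array([ray("top",(a,b),z) for a,b in zip(u,v)]);print(nm,len(Q),rect(Q),"mean",np.round(Q.mean(0),4),"z",round(np.median(Z[m]),4))
show("pot",big((Z>.080)&(Z<.095),(170,163,210,200)),.087)
show("bigpot",big((Z>.11)&(Z<.125),(170,75,225,130)),.117)
show("unit",big((Z>.092)&(Z<.106),(335,70,435,170)),.1)
show("bar",big((Z>.065)&(Z<.09),(370,174,422,186)),.082)
show("pinL",big((Z>.045)&(Z<.06),(348,190,364,212)),.055)
show("pinR",big((Z>.045)&(Z<.06),(420,176,438,200)),.055)
show("mouse",big((Z>.01)&(Z<.04),(280,155,315,208)),.02)
for n,uv in(("pinL",(340+425/4,160+160/4)),("pinR",(340+700/4,160+117/4)),("barL",(340+512/4,160+90/4)),("barR",(340+668/4,160+62/4))):print(n,ray("top",uv,.055 if "p" in n else .082)*1000)
print(rect([ray("top",p,.087) for p in((176.5,169.3),(200.8,169.3),(200.8,192.8),(176.5,192.8))]))
E
```

```text
pot 568 (array([579.5, 251.9]), array([57. , 55.3]), 89.76) mean [0.5797 0.2518 0.087 ] z 0.0855
bigpot 1064 (array([779.7, 242.5]), array([78.7, 79.6]), 87.57) mean [0.7794 0.2423 0.117 ] z 0.1156Traceback (most recent call last):
  File "<stdin>", line 9, in <module>
  File "<stdin>", line 6, in show
  File "h.py", line 5, in ray
    c=ctrl.camera_info(n);R,t=np.array(c["R"]),np.array(c["t"]);o=-R.T@t
ValueError: time passes only in moves, steps and waits
```

```bash
python3 - <<'E'
s=open("h.py").read().replace("ctrl.camera_info(n)","CI[n]").replace("def ray",'CI={n:ctrl.camera_info(n) for n in("top","side")}\ndef ray',1)
open("h.py","w").write(s)
E
python3 - <<'E'
from h import *
d=np.load("pics/top0.npy")
P=cloud("top",d);Z=P[...,2]
def show(nm,m,z):
    m=cv2.morphologyEx(m.astype(np.uint8),cv2.MORPH_OPEN,np.ones((2,2),np.uint8))>0
    v,u=np.nonzero(m);Q=np.array([ray("top",(a,b),z) for a,b in zip(u,v)]);print(nm,len(Q),rect(Q),"mean",np.round(Q.mean(0),4),"z",round(np.median(Z[m]),4))
show("unit",big((Z>.092)&(Z<.106),(335,70,435,170)),.1)
show("bar",big((Z>.065)&(Z<.09),(370,174,422,186)),.082)
show("pinL",big((Z>.045)&(Z<.06),(348,190,364,212)),.055)
show("pinR",big((Z>.045)&(Z<.06),(420,176,438,200)),.055)
show("mouse",big((Z>.01)&(Z<.04),(280,155,315,208)),.02)
for n,uv in(("pinL",(340+425/4,160+160/4)),("pinR",(340+700/4,160+117/4)),("barL",(340+512/4,160+90/4)),("barR",(340+668/4,160+62/4))):print(n,ray("top",uv,.055 if "p" in n else .082)*1000)
E
```

```text
unit 3738 (array([ 724.7, -221.3]), array([188.5, 161. ]), 8.93) mean [ 0.7238 -0.2266  0.1   ] z 0.0985
bar 262 (array([ 584.4, -241.4]), array([101.3,  23.9]), 89.77) mean [ 0.5857 -0.2365  0.082 ] z 0.0794
pinL 17 (array([ 538.7, -158.5]), array([9.7, 7.3]), 89.86) mean [ 0.5389 -0.1582  0.055 ] z 0.0525
pinR 19 (array([ 567.5, -337.8]), array([10. ,  7.3]), 89.81) mean [ 0.5673 -0.338   0.055 ] z 0.0529
mouse 832 (array([587.8, -11.2]), array([99.2, 55.5]), 6.97) mean [ 0.5875 -0.0114  0.02  ] z 0.029
pinL [ 539.43711815 -365.23015147   55.        ]
pinR [ 565.07188756 -530.86978837   55.        ]
barL [ 577.84269554 -405.03193397   82.        ]
barR [ 594.14571835 -496.73214796   82.        ]
```

```bash
cat >> h.py <<'E'
def plan(p,R,n=None):
    """target TCP p and rotation R: per-call tool-frame shift (if shifting first) and rotvec (deg), from the current pose"""
    s=ctrl.get_state();R0=Ro.from_rotvec(s["tool_rot"]);p0=np.array(s["position"])
    print("t",round(s["time"],2),"pos",np.round(p0,4),"shift(mm)",np.round(R0.inv().apply(np.array(p)-p0)*1000,1),"turn(deg)",np.round((R0.inv()*R).as_rotvec(degrees=True),2),"f",np.round(s["ft_force"],1),"gf",round(float(s["grip_force"]),1),"gw",round(float(s["grip_width"]),3),"q",np.round(s["joint_positions"],2))
def axes(y,z):
    y=np.array(y,float);z=np.array(z,float);y/=np.linalg.norm(y);z/=np.linalg.norm(z)
    return Ro.from_matrix(np.c_[np.cross(y,z),y,z])
E
python3 -m handwheel '[[0.087,0.04,-0.019,-0.0114,0,0,0],[0.087,0.04,-0.019,-0.0114,0,0,0],[0.087,0.04,-0.019,-0.0114,0,0,0],[0.087,0.04,-0.019,-0.0114,0,0,0],[0.087,0.04,-0.019,-0.0114,0,0,0],[0.087,0.04,-0.019,-0.0114,0,0,0],[0.087,0.04,-0.019,-0.0114,0,0,0],[0.087,0.04,-0.019,-0.0114,0,0,0],[0.087,0.04,-0.019,-0.0114,0,0,0],[0.087,0.04,-0.019,-0.0114,0,0,0]]' 15
python3 -c "
from h import *
plan([.55,.10,.30],axes([1,0,0],[0,0,-1]))"
```

```text
time: 1.35
position: [0.4996, -0.3493, 0.301]
tool_rot: [-3.118, -0.38, 0.001]
ft_force: [0.7, -0.2, 0.2]
grip_width: 1.001
grip_force: 0.0
t 1.35 pos [ 0.4996 -0.3493  0.301 ] shift(mm) [ 156.9 -424.     1. ] turn(deg) [-4.00e-02  2.00e-02 -7.61e+01] f [ 0.7 -0.2  0.2] gf 0.0 gw 1.001 q [ 0.85  0.23 -0.34  1.36  0.08  1.57 -0.82]
```

```bash
python3 -m handwheel '[[0.087,0.0174,-0.0471,0,0,0,0],[0.087,0.0174,-0.0471,0,0,0,0],[0.087,0.0174,-0.0471,0,0,0,0],[0.087,0.0174,-0.0471,0,0,0,0],[0.087,0.0174,-0.0471,0,0,0,0],[0.087,0.0174,-0.0471,0,0,0,0],[0.087,0.0174,-0.0471,0,0,0,0],[0.087,0.0174,-0.0471,0,0,0,0],[0.087,0.0174,-0.0471,0,0,0,0]]' >/dev/null
python3 -m handwheel '[[0.087,0,0,0,0,0,-9.5],[0.087,0,0,0,0,0,-9.5],[0.087,0,0,0,0,0,-9.5],[0.087,0,0,0,0,0,-9.5],[0.087,0,0,0,0,0,-9.5],[0.087,0,0,0,0,0,-9.5],[0.087,0,0,0,0,0,-9.5],[0.087,0,0,0,0,0,-9.6]]'
python3 -c "
from h import *
c=np.array([.5795,.252,.045]);z=np.array([0,-1,-1])/2**.5
plan(c+z*(.019-.008-.12),axes([1,0,0],z))"
```

```text
time: 3.48
position: [0.5486, 0.0987, 0.3005]
tool_rot: [-2.215, -2.227, 0.001]
ft_force: [0.0, 0.8, -0.8]
grip_width: 0.997
grip_force: 0.0
t 3.48 pos [0.5486 0.0987 0.3005] shift(mm) [230.2  32.4 178.4] turn(deg) [  0.08 -44.99   0.33] f [ 0.   0.8 -0.8] gf 0.0 gw 0.997 q [ 0.48  0.16 -0.8   1.47  0.11  1.56 -0.3 ]
```

```bash
python3 -m handwheel '[[0.087,0.046,0.0065,0.01,0,0,0],[0.087,0.046,0.0065,0.01,0,0,0],[0.087,0.046,0.0065,0.01,0,0,0],[0.087,0.046,0.0065,0.01,0,0,0],[0.087,0.046,0.0065,0.01,0,0,0],[0.087,0,0,0,0,-9,0],[0.087,0,0,0,0,-9,0],[0.087,0,0,0,0,-9,0],[0.087,0,0,0,0,-9,0],[0.087,0,0,0,0,-9,0]]'
python3 -c "
from h import *
c=np.array([.5795,.252,.045]);z=np.array([0,-1,-1])/2**.5
plan(c+z*(.019-.008-.12),axes([1,0,0],z))"
```

```text
time: 4.72
position: [0.5802, 0.3292, 0.2375]
tool_rot: [1.802, 1.823, -0.694]
ft_force: [-0.3, 0.1, -2.5]
grip_width: 1.001
grip_force: 0.0
t 4.72 pos [0.5802 0.3292 0.2375] shift(mm) [75.6  1.8 87.3] turn(deg) [-0.74 -4.06  0.97] f [-0.3  0.1 -2.5] gf 0.0 gw 1.001 q [-0.71  0.77 -0.25  0.89  0.64  2.05 -0.79]
```

```bash
python3 -m handwheel '[[0.087,0.025,0.0006,0.029,0,0,0],[0.087,0.025,0.0006,0.029,0,0,0],[0.087,0.025,0.0006,0.029,0,0,0],[0.087,0,0,0,-0.7,-2,1],[0.087,0,0,0,0,-2,0]]'
python3 -c "
from h import *
c=np.array([.5795,.252,.045]);z=np.array([0,-1,-1])/2**.5
plan(c+z*(.019-.008-.12),axes([1,0,0],z))
z=-Ro.from_rotvec(ctrl.get_state()['tool_rot']).as_matrix()[:,2];print(-z)"
```

```text
time: 5.35
position: [0.5813, 0.3267, 0.1277]
tool_rot: [1.768, 1.753, -0.725]
ft_force: [-1.2, 0.2, 0.5]
grip_width: 0.999
grip_force: 0.0
t 5.35 pos [0.5813 0.3267 0.1277] shift(mm) [ 5.6 -1.9  2.3] turn(deg) [-0.04 -0.09 -0.47] f [-1.2  0.2  0.5] gf 0.0 gw 0.999 q [-0.72  0.86 -0.24  1.    0.66  1.93 -0.91]
[-0.00072361 -0.70594664 -0.70826465]
```

```bash
python3 -m handwheel '[[0.087,0.0056,-0.0019,0.002,0,0,-0.5],[0.087,0,0,0.03,0,0,0],[0.087,0,0,0.03,0,0,0],[0.087,0,0,0.03,0,0,0],[0.087,0,0,0.03,0,0,0]]'
python3 - <<'E'
from h import *
c=np.array([.5795,.252,.045]);z=np.array([0,-1,-1])/2**.5
plan(c+z*(.019-.008),axes([1,0,0],z))
im,d=ctrl.get_image("side");im2,_=ctrl.get_image("top")
a=np.hstack([cv2.resize(im[80:260,110:310],None,fx=2,fy=2),cv2.resize(im2[110:290,120:320],None,fx=2,fy=2)])
cv2.imwrite("pics/a.png",a)
E
```

```text
time: 5.98
position: [0.5801, 0.2443, 0.0365]
tool_rot: [1.764, 1.763, -0.725]
ft_force: [0.4, 0.1, 0.7]
grip_width: 0.999
grip_force: 0.0
t 5.97 pos [0.5801 0.2443 0.0365] shift(mm) [-0.6 -0.6 -0.4] turn(deg) [-0.   -0.3  -0.03] f [0.4 0.1 0.7] gf 0.0 gw 0.999 q [-0.63  0.82 -0.24  1.27  0.66  1.71 -0.97]
```

View pics/a.png

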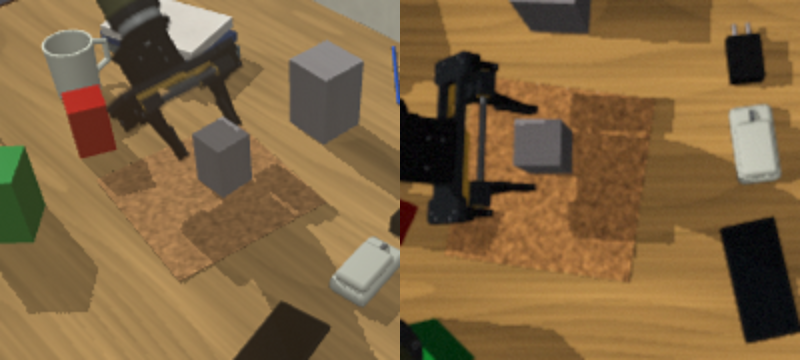

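The fingers straddle the pot (in the right half the tips are near (530,107) and (530,187), the pot face is at (537,145)) and nothing else is near. I'll close, lift, and turn 90° about tool y.

```bash
python3 -m handwheel '[[0.03,0,0,0,0,0,0],[0.03,0,0,0,0,0,0],[0.03,0,0,0,0,0,0],[0.03,0,0,0,0,0,0],[0.03,0,0,0,0,0,0],[0.03,0.0,0,0,0,0,0],[0.03,-0.014,0,-0.014,0,0,0],[0.03,-0.021,0,-0.021,0,0,0],[0.03,-0.021,0,-0.021,0,0,0]]' 25
python3 -m handwheel '[[0.03,0,0,0,0,9,0],[0.03,0,0,0,0,9,0],[0.03,0,0,0,0,9,0],[0.03,0,0,0,0,9,0],[0.03,0,0,0,0,9,0],[0.03,0,0,0,0,9,0],[0.03,0,0,0,0,9,0],[0.03,0,0,0,0,9,0],[0.03,0,0,0,0,9,0],[0.03,0,0,0,0,9,0],[0.03,0,0,0,0,0,0]]'
python3 - <<'E'
from h import *
z=np.array([0,1,-1])/2**.5
plan(np.array([.56,.252,.031])+z*.011,axes([1,0,0],z))
im,d=ctrl.get_image("side");im2,_=ctrl.get_image("top")
a=np.hstack([cv2.resize(im[80:260,110:310],None,fx=2,fy=2),cv2.resize(im2[110:290,120:320],None,fx=2,fy=2)])
cv2.imwrite("pics/b.png",a)
E
```

```text
time: 7.2
position: [0.5796, 0.2438, 0.1177]
tool_rot: [1.763, 1.762, -0.728]
ft_force: [0.0, 0.1, -1.4]
grip_width: 0.644
grip_force: 25.0
time: 8.57
position: [0.5799, 0.2385, 0.1131]
tool_rot: [-1.767, -1.752, -0.727]
ft_force: [-0.5, -0.9, -2.0]
grip_width: 0.643
grip_force: 25.0
t 8.57 pos [0.5799 0.2385 0.1131] shift(mm) [-48.7 -19.7  78.6] turn(deg) [ 0.08  0.   -0.47] f [-0.5 -0.9 -2. ] gf 25.0 gw 0.643 q [ 0.45  0.39 -0.49  1.81 -0.7   1.09  0.35]
```

View pics/b.png

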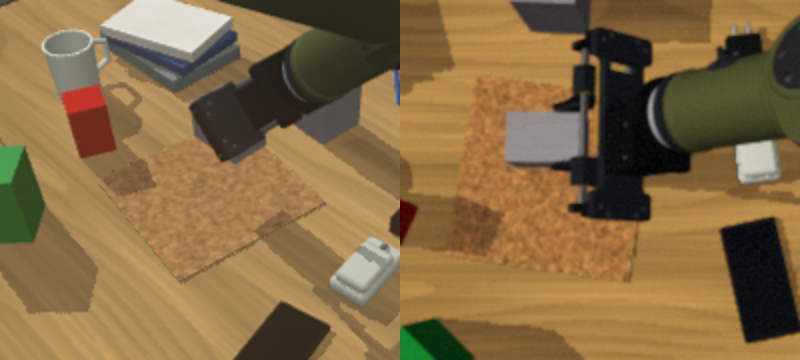

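Opening reads 56 mm, and the top view shows the pot lying level, held from the right (face at about (545,138)). The rotation puts its mouth towards +y. I'll lower it onto the mat.

```bash
python3 -m handwheel '[[0.03,-0.0118,-0.0049,0.0193,0,0,0],[0.03,-0.0118,-0.0049,0.0193,0,0,0],[0.03,-0.0118,-0.0049,0.0193,0,0,0],[0.03,-0.0118,-0.0049,0.0193,0,0,-0.5],[0.03,0,0,0,0,0,0],[0.03,0,0,0,0,0,0]]'
python3 - <<'E'
from h import *
z=np.array([0,1,-1])/2**.5
plan(np.array([.56,.252,.031])+z*.011,axes([1,0,0],z))
E
```

```text
time: 9.43
position: [0.5608, 0.2669, 0.0293]
tool_rot: [-1.749, -1.769, -0.736]
ft_force: [0.5, -0.8, -1.9]
grip_width: 0.637
grip_force: 25.0
t 9.43 pos [0.5608 0.2669 0.0293] shift(mm) [-9.4 -0.9 -0.7] turn(deg) [-0.01 -0.16  0.64] f [ 0.5 -0.8 -1.9] gf 25.0 gw 0.637 q [ 0.42  0.49 -0.51  1.9  -0.73  0.92  0.46]
```

```bash
python3 -m handwheel '[[0.03,-0.002,0,0.002,0,0,0],[0.03,-0.0018,0,0.0018,0,0,0],[0.03,0,0,0,0,0,0]]'
python3 -m handwheel '[[0.064,0,0,0,0,0,0],[0.087,0,0,0,0,0,0],[0.087,0,0,0,0,0,0],[0.087,0,0,0,0,0,0],[0.087,0,0,0,0,0,0],[0.087,0,0,-0.03,0,0,0],[0.087,0,0,-0.05,0,0,0],[0.087,0,0,-0.05,0,0,0],[0.087,0,0,-0.03,0,0,0]]'
python3 - <<'E'
from h import *
z=np.array([0,-1,-1])/2**.5
plan(np.array([.56,.252,.031])-z*.12,axes([1,0,0],z))
E
```

```text
time: 9.8
position: [0.5612, 0.2654, 0.0243]
tool_rot: [-1.751, -1.764, -0.737]
ft_force: [-2.1, -3.8, 8.9]
grip_width: 0.639
grip_force: 24.9
time: 10.92
position: [0.561, 0.1496, 0.1362]
tool_rot: [-1.755, -1.766, -0.736]
ft_force: [0.4, -1.1, 0.7]
grip_width: 1.002
grip_force: 0.0
t 10.93 pos [0.561  0.1496 0.1362] shift(mm) [117.7  -0.5 147. ] turn(deg) [  0.42 -90.12   0.22] f [ 0.4 -1.1  0.7] gf 0.0 gw 1.002 q [ 0.57  0.34 -0.44  1.81 -0.68  1.23  0.45]
```

```bash
python3 -m handwheel '[[0.087,0.035,0,-0.035,0,0,0],[0.087,0.035,0,-0.035,0,0,0],[0.087,0,0,0,0,-9,0],[0.087,0,0,0,0,-9,0],[0.087,0,0,0,0,-9,0],[0.087,0,0,0,0,-9,0],[0.087,0,0,0,0,-9,0],[0.087,0.06,0,0,0,0,0],[0.087,0.06,0,0,0,0,0],[0.087,0.06,0,0,0,0,0]]' >/dev/null
python3 -m handwheel '[[0.087,0,0,0.02,0,-9,0],[0.087,0,0,0.03,0,-9,0],[0.087,0,0,0.03,0,-9,0],[0.087,0,0,0,0,-9,0],[0.087,0,0,0,0,-9,0]]'
python3 - <<'E'
from h import *
im,d=ctrl.get_image("top");P=cloud("top",d);Z=P[...,2]
m=big((Z>.05)&(Z<.07),(150,140,250,240));v,u=np.nonzero(m)
print(m.sum(),rect([ray("top",p,.059) for p in zip(u,v)]),np.median(Z[m]))
z=np.array([0,-1,-1])/2**.5
plan(np.array([.56,.252,.031])-z*.12,axes([1,0,0],z))
im1,_=ctrl.get_image("side")
cv2.imwrite("pics/c.png",np.hstack([cv2.resize(im1[80:260,110:310],None,fx=2,fy=2),cv2.resize(im[110:290,120:320],None,fx=2,fy=2)]))
E
```

```text
time: 12.8
position: [0.5587, 0.3183, 0.1559]
tool_rot: [1.754, 1.76, -0.723]
ft_force: [1.8, 0.3, 0.7]
grip_width: 1.001
grip_force: 0.0
790 (array([560.3, 257.8]), array([84.7, 54.3]), 89.87) 0.05793268759414924
t 12.85 pos [0.5552 0.3212 0.1485] shift(mm) [34.2  5.2 11.7] turn(deg) [0.31 0.57 0.76] f [-3.   0.5 -7.1] gf 0.0 gw 1.001 q [-0.63  0.83 -0.44  1.06  0.76  1.99 -0.97]
```

View pics/c.png

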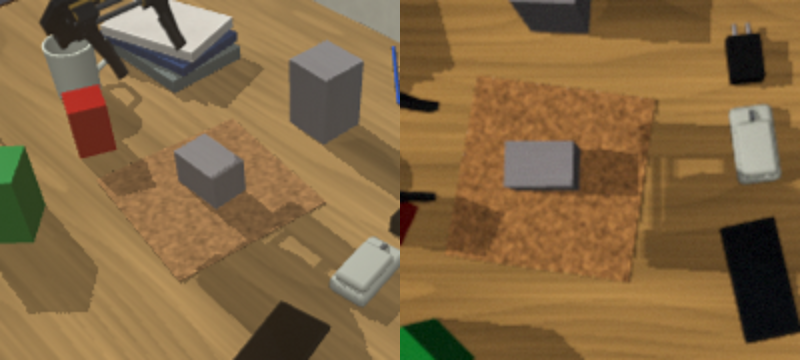

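The pot lies on the mat with its long side along y, centre at about (541,165) in the right half. It measures 85 x 54 mm at world (0.560, 0.258), which matches its size. I'll approach with the same tilt.

```bash
python3 -m handwheel '[[0.087,0.017,0.0025,0,0,0,0],[0.087,0.014,0.0025,0,0.3,0.5,0.7],[0.087,0,0,0,0,0,0]]' >/dev/null
python3 - <<'E'
from h import *
z=np.array([0,-1,-1])/2**.5
plan(np.array([.56,.257,.031])+z*.011,axes([1,0,0],z))
E
```

```text
t 13.28 pos [0.5648 0.3395 0.1348] shift(mm) [ 13.   -5.2 142.9] turn(deg) [ 0.08 -0.81 -0.78] f [-0.3 -0.2  0.1] gf 0.0 gw 1.002 q [-0.64  0.87 -0.44  1.    0.75  1.99 -1.  ]
```

```bash
python3 -m handwheel '[[0.087,0.007,-0.0026,0.01,0,-0.4,-0.4],[0.087,0.006,-0.0026,0.02,0,-0.4,-0.4],[0.087,0,0,0.035,0,0,0],[0.087,0,0,0,0,0,0]]' >/dev/null
python3 - <<'E'
from h import *
z=np.array([0,-1,-1])/2**.5
plan(np.array([.56,.257,.031])+z*.011,axes([1,0,0],z))
E
```

```text
t 13.78 pos [0.5589 0.2998 0.0778] shift(mm) [ 3.3  1.2 74.3] turn(deg) [-0.06  0.35  0.12] f [0.1 1.4 0.5] gf 0.0 gw 0.997 q [-0.59  0.86 -0.44  1.16  0.75  1.88 -1.04]
```

```bash
python3 -m handwheel '[[0.087,0.0033,0.0012,0.024,0,0.3,0],[0.087,0,0,0.025,0,0,0],[0.087,0,0,0.025,0,0,0],[0.087,0,0,0,0,0,0],[0.03,0,0,0,0,0,0],[0.03,0,0,0,0,0,0],[0.03,0,0,0,0,0,0],[0.03,0,0,0,0,0,0],[0.03,0,0,0,0,0,0],[0.03,0,0,0,0,0,0]]' 25
python3 - <<'E'
from h import *
z=np.array([0,-1,-1])/2**.5
plan(np.array([.56,.257,.031])+z*.011,axes([1,0,0],z))
E
```

```text
time: 15.02
position: [0.5605, 0.254, 0.0245]
tool_rot: [1.759, 1.765, -0.724]
ft_force: [2.5, 3.2, 2.4]
grip_width: 0.642
grip_force: 25.0
t 15.03 pos [0.5605 0.254  0.0245] shift(mm) [-2.5 -0.5  4.3] turn(deg) [ 0.16 -0.24  0.13] f [2.5 3.2 2.4] gf 25.0 gw 0.642 q [-0.53  0.85 -0.43  1.3   0.76  1.76 -1.07]
```

```bash
python3 -m handwheel '[[0.03,-0.014,0,-0.014,0,0,0],[0.03,-0.025,0,-0.025,0,0,0],[0.03,-0.025,0,-0.025,0,0,0],[0.03,0,0,0,0,9,0],[0.03,0,0,0,0,9,0],[0.03,0,0,0,0,9,0],[0.03,0,0,0,0,9,0],[0.03,0,0,0,0,9,0]]'
python3 -m handwheel '[[0.03,0,0,0,0,9,0],[0.03,0,0,0,0,9,0],[0.03,0,0,0,0,9,0],[0.03,0,0,0,0,9,0],[0.03,0,0,0,0,9,0],[0.03,0,0,0,0,0,0],[0.03,0,0,0,0,0,0]]'
python3 - <<'E'
from h import *
z=np.array([0,1,-1])/2**.5
plan(np.array([.56,.2635,.042]),axes([1,0,0],z))
E
```

```text
time: 16.02
position: [0.5604, 0.2527, 0.1165]
tool_rot: [-2.215, -2.222, -0.01]
ft_force: [-1.2, -0.4, -2.2]
grip_width: 0.643
grip_force: 25.0
time: 16.9
position: [0.56, 0.2543, 0.1158]
tool_rot: [-1.753, -1.764, -0.728]
ft_force: [-0.1, -0.4, -0.7]
grip_width: 0.643
grip_force: 25.0
t 16.9 pos [0.56   0.2543 0.1158] shift(mm) [-45.8   0.   58.6] turn(deg) [-0.2  -0.08  0.24] f [-0.1 -0.4 -0.7] gf 25.0 gw 0.643 q [ 0.68  0.43 -0.8   1.85 -0.58  1.02  0.26]
```

```bash
python3 -m handwheel '[[0.03,-0.015,0,0.019,0,0,0],[0.03,-0.015,0,0.018,0,0,0],[0.03,-0.012,0,0.016,0,0,0],[0.03,0,0,0,0,0,0],[0.03,0,0,0,0,0,0]]'
python3 - <<'E'
from h import *
z=np.array([0,1,-1])/2**.5
plan(np.array([.56,.2635,.042]),axes([1,0,0],z))
im,d=ctrl.get_image("top");im1,_=ctrl.get_image("side")
cv2.imwrite("pics/d.png",np.hstack([cv2.resize(im1[80:260,110:310],None,fx=2,fy=2),cv2.resize(im[110:290,120:320],None,fx=2,fy=2)]))
E
```

```text
time: 17.52
position: [0.5607, 0.262, 0.0487]
tool_rot: [-1.753, -1.762, -0.731]
ft_force: [0.3, 0.5, -1.2]
grip_width: 0.636
grip_force: 25.0
t 17.52 pos [0.5607 0.262  0.0487] shift(mm) [-3.7 -0.7  5.8] turn(deg) [-0.13 -0.19  0.22] f [ 0.3  0.5 -1.2] gf 25.0 gw 0.636 q [ 0.64  0.53 -0.77  1.89 -0.56  0.9   0.32]
```

View pics/d.png

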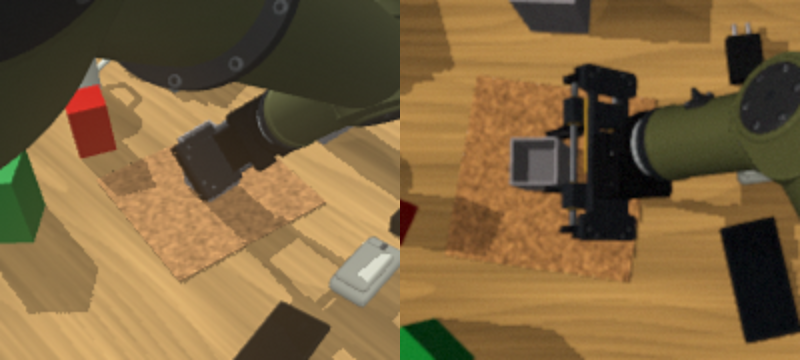

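The pot is now mouth-up (its open square is at (535,162) in the right half), about 6 mm above the mat. I'll lower it to contact and release.

```bash
python3 -m handwheel '[[0.03,-0.0025,0,0.0025,0,0,0],[0.03,-0.0015,0,0.0015,0,0,0],[0.03,0,0,0,0,0,0]]'
```

```text
time: 18.0
position: [0.5609, 0.2606, 0.0431]
tool_rot: [-1.755, -1.758, -0.731]
ft_force: [-2.6, -4.5, 5.9]
grip_width: 0.639
grip_force: 25.0
```

```bash
python3 -m handwheel '[[0.064,0,0,0,0,0,0],[0.087,0,0,0,0,0,0],[0.087,0,0,0,0,0,0],[0.087,0,0,0,0,0,0],[0.087,0,0,0,0,0,0],[0.087,0,0,-0.03,0,0,0],[0.087,0,0,-0.05,0,0,0],[0.087,0,0,-0.05,0,0,0],[0.087,0.035,0,-0.035,0,0,0],[0.087,0.035,0,-0.035,0,0,0]]' >/dev/null
python3 - <<'E'
from h import *
im,d=ctrl.get_image("top");im1,_=ctrl.get_image("side");Z=cloud("top",d)[...,2]
m=big((Z>.07)&(Z<.1),(150,140,250,240));v,u=np.nonzero(m)
c,s,a=rect([ray("top",p,.087) for p in zip(u,v)]);print(c,s,a,np.median(Z[m]))
t=np.radians(-7.4);e=(c-[551,255.2]);print("mat",e@[np.cos(t),np.sin(t)],e@[-np.sin(t),np.cos(t)])
# unit geometry
mk=np.array([.5532,-.2482]);uu=np.array([.988,.157]);ww=np.array([-.157,.988])
L=ray("top",(378,182.5),.082)[:2];Rr=ray("top",(417,175.5),.082)[:2];print("bar",L,Rr,[(p-mk)@uu for p in(L,Rr)],[(p-mk)@ww for p in(L,Rr)])
plan([.57,-.245,.2],axes(uu.tolist()+[0],[0,0,-1]))
plan([.57,-.245,.2],axes((-uu).tolist()+[0],[0,0,-1]))
cv2.imwrite("pics/e.png",np.hstack([cv2.resize(im1[80:260,110:310],None,fx=2,fy=2),cv2.resize(im[110:290,120:320],None,fx=2,fy=2)]))
E
```

```text
[560.1 253.8] [57.4 57.3] 1.7 0.08479392067429323
mat 9.20452141289473 -0.2162996984804797
bar [ 0.57858427 -0.19520394] [ 0.59497706 -0.28737255] [np.float64(0.03340003625065236), np.float64(0.035125648619636546)] [np.float64(0.048374773471438655), np.float64(-0.045261480898710724)]
t 19.35 pos [0.5635 0.1693 0.2381] shift(mm) [-319.4    4.9 -266.6] turn(deg) [  3.96 -44.99  -8.2 ] f [-0.4  0.5  0.3] gf 0.0 gw 0.995 q [ 0.83  0.29 -0.79  1.71 -0.6   1.32  0.25]
t 19.35 pos [0.5635 0.1693 0.2381] shift(mm) [-319.4    4.9 -266.6] turn(deg) [-65.9   -5.8  158.78] f [-0.4  0.5  0.3] gf 0.0 gw 0.995 q [ 0.83  0.29 -0.79  1.71 -0.6   1.32  0.25]
```

View pics/e.png

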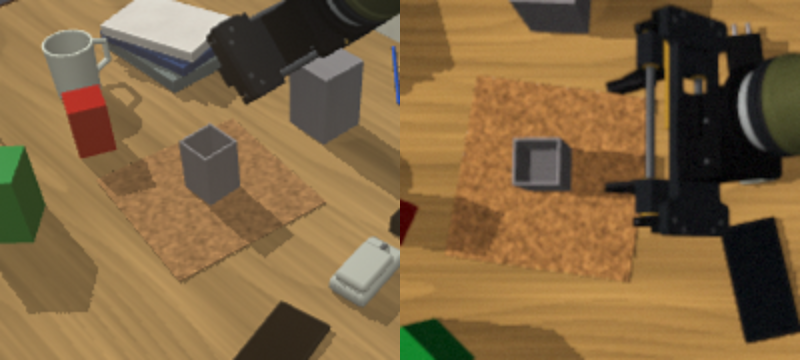

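The pot stands mouth-up on the mat (mouth at (541,162) in the right half), let go, 9 mm from the mat's middle. Next I'll level the tool and go to the handle, after checking how high the thing on top of the unit is.

```bash
python3 -m handwheel '[[0.087,0,0,0,0.8,-9,-1.64],[0.087,0,0,0,0.8,-9,-1.64],[0.087,0,0,0,0.8,-9,-1.64],[0.087,0,0,0,0.8,-9,-1.64],[0.036,0,0,0,0.8,-9,-1.64],[0.036,0,0,0,0,0,0]]' >/dev/null
python3 - <<'E'
from h import *
Z=cloud("top",np.load("pics/top0.npy"));print("pad z",np.median(Z[105:122,372:390,2]), "s of pad front", [(ray("top",p,.115)[:2]-[.5532,-.2482])@[.988,.157] for p in((373,136),(400,128))])
plan([.587,-.2428,.2],axes([.988,.157,0],[0,0,-1]))
E
```

```text
pad z 0.11062336694476838 s of pad front [np.float64(0.13842622454686773), np.float64(0.1469689281942473)]
t 20.1 pos [0.5586 0.1751 0.2327] shift(mm) [-416.9  -42.1   31. ] turn(deg) [-0.54 -0.28  0.66] f [-0.5  0.4 -0.6] gf 0.0 gw 0.854 q [ 0.33  0.26 -0.81  1.52  0.18  1.45 -0.31]
```

```bash
python3 -m handwheel '[[0.036,-0.0417,-0.0042,0,-0.5,-0.3,0.6],[0.036,-0.0417,-0.0042,0,0,0,0],[0.036,-0.0417,-0.0042,0,0,0,0],[0.036,-0.0417,-0.0042,0,0,0,0],[0.036,-0.0417,-0.0042,0,0,0,0],[0.036,-0.0417,-0.0042,0.005,0,0,0],[0.036,-0.0417,-0.0042,0.005,0,0,0],[0.036,-0.0417,-0.0042,0.005,0,0,0],[0.036,-0.0417,-0.0042,0.005,0,0,0],[0.036,-0.0417,-0.0042,0.01,0,0,0],[0.036,0,0,0,0,0,0]]' 30 >/dev/null
python3 - <<'E'
from h import *
plan([.587,-.2428,.056],axes([.988,.157,0],[0,0,-1]))
E
```

```text
t 21.48 pos [ 0.5778 -0.2568  0.2008] shift(mm) [ 12.9  11.6 144.7] turn(deg) [-0.23  0.08 -1.14] f [-0.1 -0.  -0.5] gf 0.0 gw 0.418 q [ 0.82  0.33 -0.56  1.46  0.18  1.41  0.39]
```

```bash
python3 -m handwheel '[[0.036,0.0129,0.0116,0.02,0,0,-1.1],[0.036,0,0,0.04,0,0,0],[0.036,0,0,0,0,0,0]]' >/dev/null
python3 - <<'E'
from h import *
plan([.587,-.2428,.056],axes([.988,.157,0],[0,0,-1]))
im,d=ctrl.get_image("top");im1,_=ctrl.get_image("side")
cv2.imwrite("pics/f.png",np.hstack([cv2.resize(im1[180:330,290:460],None,fx=2.3,fy=2.3),cv2.resize(im[70:220,320:490],None,fx=2.3,fy=2.3)]))
E
```

```text
t 21.85 pos [ 0.5882 -0.2322  0.1393] shift(mm) [-10.5  -2.4  83.3] turn(deg) [-0.37 -0.14  0.75] f [-0.4 -0.5  0.7] gf 0.0 gw 0.414 q [ 0.78  0.37 -0.57  1.54  0.2   1.3   0.36]
```

View pics/f.png

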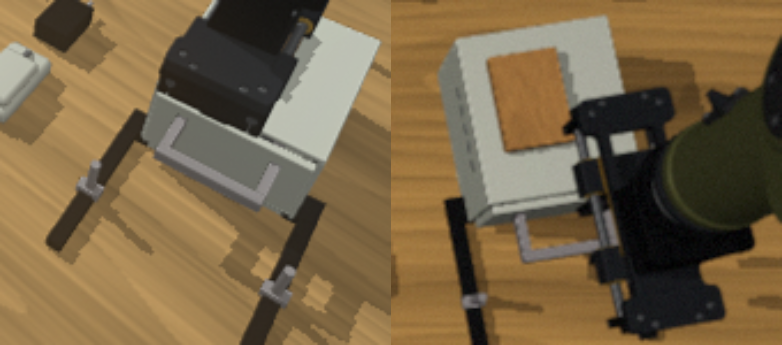

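The handle is seen end-on below the gripper. In the right half the bar runs (523,258)–(605,245) and the finger line lies over its middle, with the pads pointing across its thickness. I'll correct and descend in steps.

```bash
python3 -m handwheel '[[0.036,-0.0075,-0.002,0.025,-0.3,0,0.6],[0.036,-0.003,0,0.02,0,0,0],[0.036,0,0,0,0,0,0]]' >/dev/null
python3 -c "
from h import *
plan([.587,-.2428,.056],axes([.988,.157,0],[0,0,-1]))"
```

```text
t 22.32 pos [ 0.5893 -0.2464  0.0974] shift(mm) [ 4.  -1.8 41.4] turn(deg) [ 0.14  0.07 -0.08] f [-0.2 -0.6  0.4] gf 0.0 gw 0.409 q [ 0.79  0.4  -0.56  1.58  0.22  1.22  0.35]
```

```bash
python3 -m handwheel '[[0.036,0.003,-0.0018,0.012,0,0,0],[0.036,0,0,0.012,0,0,0],[0.036,0,0,0.012,0,0,0],[0.036,0,0,0.005,0,0,0],[0.036,0,0,0,0,0,0]]'
python3 -m handwheel '[[0,0,0,0,0,0,0],[0,0,0,0,0,0,0],[0,0,0,0,0,0,0],[0,0,0,0,0,0,0]]' 40
python3 -c "
from h import *
plan([.507,-.2554,.056],axes([.988,.157,0],[0,0,-1]))"
```

```text
time: 22.95
position: [0.5879, -0.2439, 0.057]
tool_rot: [2.038, 2.385, 0.002]
ft_force: [-0.1, -0.1, -0.3]
grip_width: 0.415
grip_force: 0.0
time: 23.45
position: [0.5883, -0.2441, 0.0577]
tool_rot: [2.038, 2.384, 0.003]
ft_force: [-0.4, -0.3, 0.1]
grip_width: 0.056
grip_force: 0.0
t 23.45 pos [ 0.5883 -0.2441  0.0577] shift(mm) [  1.5 -82.1   1.3] turn(deg) [ 0.27  0.17 -0.08] f [-0.4 -0.3  0.1] gf 0.0 gw 0.056 q [ 0.78  0.43 -0.55  1.63  0.24  1.14  0.33]
```

```bash
python3 - <<'E'
from h import *
mk=np.array([.5532,-.2482]);U=np.array([[.988,.157],[-.157,.988]])
for n in("top","side"):
    P=cloud(n,np.load(f"pics/{n}0.npy"));Q=(P[...,:2]-mk)@U.T*1000;z=P[...,2]*1000
    for z0,z1 in((20,40),(40,55),(60,68),(68,76),(76,86),(86,95)):
        m=(abs(Q[...,1])<35)&(Q[...,0]>-20)&(Q[...,0]<95)&(z>z0)&(z<z1)
        print(n,z0,z1,np.histogram(Q[m][:,0],np.arange(-20,96,6))[0])
    m=(abs(Q[...,1])<100)&(abs(Q[...,0])<20)&(z>30)&(z<60);print([ (np.median(Q[m&(sg*Q[...,1]>0)],0)).round(1) for sg in(1,-1)])
P=ctrl.get_state();print(P["grip_width"],P["grip_force"])
E
```

```text
top 20 40 [ 0  0  0  0  0  0  0  0  0  0  0  0  0  0  0  0 10 17  0]
top 40 55 [ 0  0  0  0  0  0  0  0  0  0  0  0  0  0  0  0  9 16  0]
top 60 68 [ 0  0  0  0  0  0  0  0  0  0  0  0  0  0  0  0  7 10  0]
top 68 76 [0 0 0 0 0 0 0 0 9 0 0 0 0 0 0 0 5 6 0]
top 76 86 [ 0  0  0  0  0  0  0  0 52 78 21  0  0  0  0  0  8 15  0]
top 86 95 [ 0  0  0  0  0  0  0  0  0  0  0  0  0  0  0  0  5 75 49]
[array([ 2.5, 94.3]), array([  2.6, -89.3])]
side 20 40 [ 0  0  0  0  0  0  0  0  0  0  0  0  0  0  0  0  0 86  0]
side 40 55 [  0   0   0   0   0   0   0   0   0   0   0   0   0   0   0   0   4 144
   0]
side 60 68 [ 0  0  0  0  0  0  0  0  2  0  0  0  0  0  0  0  1 82  0]
side 68 76 [ 0  0  0  0  0  0  0  0 63  0  0  0  0  0  0  0  1 83  0]
side 76 86 [  0   0   0   0   0   0   0   0 104  86  33   0   0   0   0   0   4  94
   0]
side 86 95 [  0   0   0   0   0   0   0   0   0   0   0   0   0   0   0   0   5 127
  57]
[array([ 1.4, 88.5]), array([  1.3, -94.6])]
0.05581006883899499 0.0
```

```bash
python3 - <<'E'
from h import *
mk=np.array([.5532,-.2482]);U=np.array([[.988,.157],[-.157,.988]])
for n in("top","side"):
    im,d=ctrl.get_image(n);cv2.imwrite(f"pics/g_{n}.png",im);np.save(f"pics/g_{n}.npy",d)
    P=cloud(n,d);Q=(P[...,:2]-mk)@U.T*1000;z=P[...,2]*1000
    for y0 in range(-50,60,10):
        m=(Q[...,1]>y0)&(Q[...,1]<y0+10)&(Q[...,0]>0)&(Q[...,0]<75)&(z>66)&(z<100)
        print(n,y0,np.histogram(Q[m][:,0],np.arange(0,76,5))[0],np.median(z[m]).round() if m.any() else 0)
s=ctrl.get_state();print(s["grip_width"],s["grip_force"],s["position"],s["time"])
E
```

```text
top -50 [0 0 0 0 0 0 0 0 0 0 0 0 0 0 0] 0
top -40 [0 0 0 0 0 0 0 0 0 0 0 0 0 0 0] 0
top -30 [0 0 0 0 0 0 0 0 0 0 0 0 0 0 0] 0
top -20 [0 0 0 0 0 0 0 1 0 0 0 0 0 0 0] 77.0
top -10 [0 0 0 0 0 0 0 0 0 0 0 0 0 0 0] 0
top 0 [0 0 0 0 0 1 4 7 2 0 0 0 0 0 0] 80.0
top 10 [ 0  0  0  0  1  0 11 11  4  0  0  0  0  0  0] 81.0
top 20 [ 0  0  0  0  0  0  9 10  4  0  0  0  0  0  0] 80.0
top 30 [ 0  0  0  0  0  0 12  8  4  0  0  1  0  0  0] 80.0
top 40 [ 0  0  0  0  0  0 13 10 12 11  9 11 10 11 11] 79.0
top 50 [0 0 0 0 0 0 1 0 0 1 2 0 0 1 0] 77.0
side -50 [ 0  0  0  0  0  0 29 13  5 10  6  8  7  9  7] 81.0
side -40 [0 0 0 0 0 1 5 3 2 0 0 0 0 0 0] 82.0
side -30 [0 0 0 0 0 0 0 0 0 0 0 0 0 0 0] 0
side -20 [0 0 0 0 0 0 0 0 0 0 0 0 0 0 0] 0
side -10 [0 0 0 0 0 0 0 0 0 0 0 0 0 0 0] 0
side 0 [0 0 0 0 0 0 0 0 0 0 0 0 0 0 0] 0
side 10 [0 0 0 0 0 0 0 0 0 0 0 0 0 0 0] 0
side 20 [0 0 0 0 0 0 0 0 0 0 0 0 0 0 0] 0
side 30 [0 0 0 0 0 0 0 0 0 0 0 0 0 0 0] 0
side 40 [0 0 0 0 0 0 0 0 0 0 0 0 0 0 0] 0
side 50 [0 0 0 0 0 0 0 0 0 0 0 0 0 0 0] 0
0.021589547868621353 0.0 [ 0.58819108 -0.24404236  0.05758773] 23.55
```

```bash
python3 - <<'E'
import cv2,numpy as np
a=cv2.imread("pics/g_side.png");b=cv2.imread("pics/g_top.png")
cv2.imwrite("pics/g.png",np.hstack([cv2.resize(a[190:290,335:435],(400,400),interpolation=cv2.INTER_CUBIC),cv2.resize(b[130:230,345:445],(400,400),interpolation=cv2.INTER_CUBIC)]))
E
```

```text
(no output)
```

View pics/g.png

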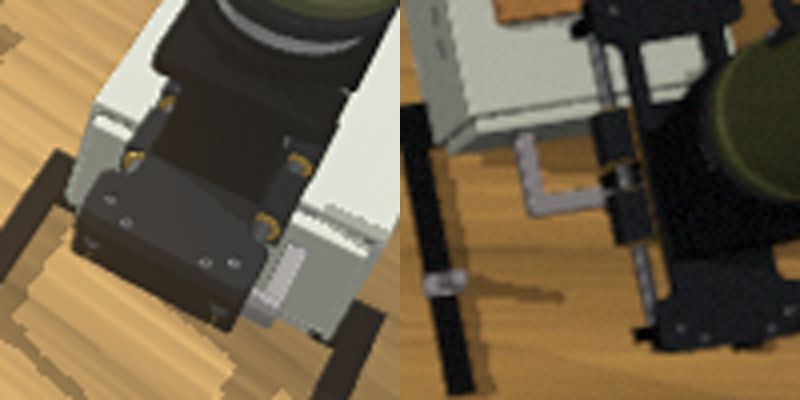

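The picture shows the finger carriages nearly shut over the bar at (622,180) in the right half. I'll let the fingers settle and read the grip.

```bash
python3 -m handwheel '[[0,0,0,0,0,0,0],[0,0,0,0,0,0,0],[0,0,0,0,0,0,0]]' 40
```

```text
time: 23.92
position: [0.5882, -0.244, 0.0575]
tool_rot: [2.038, 2.384, 0.003]
ft_force: [1.0, -0.3, -1.0]
grip_width: 0.008
grip_force: 0.0
```

```bash
python3 - <<'E'
from h import *
mk=np.array([.5532,-.2482]);U=np.array([[.988,.157],[-.157,.988]])
for n in("top","side"):
    P=cloud(n,np.load(f"pics/g_{n}.npy"));Q=(P[...,:2]-mk)@U.T*1000;z=P[...,2]*1000
    for z0 in range(40,200,15):
        m=(abs(Q[...,1])<110)&(abs(Q[...,0]-35)<120)&(z>z0)&(z<z0+15)&~((Q[...,0]>70)&(z<118))
        if m.sum()>5:print(n,z0,m.sum(),"s",np.percentile(Q[m][:,0],[2,50,98]).round(),"y",np.percentile(Q[m][:,1],[2,50,98]).round())
E
```

```text
top 40 16 s [-1.  3.  7.] y [88. 93. 97.]
top 55 7 s [ 2. 32. 68.] y [41. 49. 95.]
top 70 170 s [30. 39. 68.] y [ 7. 41. 50.]
top 85 7 s [26. 39. 43.] y [ 7. 10. 13.]
top 100 13 s [37. 41. 45.] y [-6. 11. 13.]
top 130 8 s [37. 39. 42.] y [ 6.  9. 12.]
top 160 67 s [-51.  41. 118.] y [-25.  39.  40.]
top 175 502 s [-48.  41. 114.] y [-3. 32. 40.]
top 190 1221 s [-60. -19. 127.] y [-33.  10.  39.]
side 40 51 s [-1.  1.  8.] y [-99. -91.  93.]
side 55 25 s [-0.  4.  8.] y [-98. -92.  93.]
side 70 120 s [30. 41. 68.] y [-52. -46. -38.]
side 160 188 s [-53. -51.  61.] y [-38.  -4.  36.]
side 175 447 s [-58.   6.  55.] y [-38. -27.  36.]
side 190 367 s [-60. -58.  -3.] y [-37.  -3.  35.]
```

The fingers shut fully with nothing between them. The depth points show finger material only above z≈85 mm and the gripper body starting at about 160 mm, which suggests the real tips are about 30 mm higher than I assumed, just above the bar. I'll reopen, descend further with force checks, and close again.

```bash
python3 -m handwheel '[[0.036,0,0,0,0,0,0],[0.036,0,0,0,0,0,0],[0.036,0,0,0,0,0,0],[0.036,0,0,0,0,0,0],[0.036,0,0,0,0,0,0],[0.036,0,0,0.007,0,0,0],[0.036,0,0,0.006,0,0,0],[0.036,0,0,0,0,0,0]]' 40
python3 - <<'E'
from h import *
mk=np.array([.5532,-.2482]);U=np.array([[.988,.157],[-.157,.988]])
P=cloud("top",ctrl.get_image("top")[1]);Q=(P[...,:2]-mk)@U.T*1000;z=P[...,2]*1000
for z0 in range(30,180,10):
    m=(abs(Q[...,1])<25)&(abs(Q[...,0]-35)<34)&(z>z0)&(z<z0+10)
    print(z0,m.sum(),np.histogram(Q[m][:,0],np.arange(0,71,5))[0])
E
```

```text
time: 24.92
position: [0.5875, -0.2438, 0.0435]
tool_rot: [2.039, 2.386, 0.002]
ft_force: [-0.6, -0.5, 0.3]
grip_width: 0.413
grip_force: 0.0
30 0 [0 0 0 0 0 0 0 0 0 0 0 0 0 0]
40 0 [0 0 0 0 0 0 0 0 0 0 0 0 0 0]
50 0 [0 0 0 0 0 0 0 0 0 0 0 0 0 0]
60 1 [0 0 0 0 0 0 1 0 0 0 0 0 0 0]
70 31 [ 0  0  0  0  0  0 16  9  5  0  0  1  0  0]
80 40 [ 0  1  0  0  0  0 11 15  4  0  7  1  1  0]
90 8 [0 0 0 0 0 0 0 0 0 0 1 7 0 0]
100 4 [0 0 0 0 0 0 0 0 0 0 3 1 0 0]
110 1 [0 0 0 0 0 0 0 0 0 0 1 0 0 0]
120 8 [0 0 0 0 0 0 0 0 0 0 4 4 0 0]
130 2 [0 0 0 0 0 0 0 0 0 0 0 2 0 0]
140 0 [0 0 0 0 0 0 0 0 0 0 0 0 0 0]
150 2 [0 0 0 0 0 0 0 0 0 0 0 2 0 0]
160 5 [0 0 0 0 0 0 0 0 0 0 0 0 2 3]
170 25 [ 1  1  0  1  0  0  0  1  0  1  0  2  7 11]
```

```bash
python3 -m handwheel '[[0.036,0,0,0.008,0,0,0],[0.036,0,0,0.007,0,0,0],[0.036,0,0,0,0,0,0],[0,0,0,0,0,0,0],[0,0,0,0,0,0,0],[0,0,0,0,0,0,0],[0,0,0,0,0,0,0],[0,0,0,0,0,0,0],[0,0,0,0,0,0,0]]' 40
```

```text
time: 26.1
position: [0.589, -0.2441, 0.0298]
tool_rot: [2.037, 2.384, 0.004]
ft_force: [2.4, -0.0, 0.5]
grip_width: 0.134
grip_force: 40.0
```

The bar is gripped: 11.7 mm opening, 40 N. I'll pull it out along tool −y.

```bash
python3 -m handwheel '[[0,0,-0.004,0,0,0,0],[0,0,-0.007,0,0,0,0],[0,0,-0.008,0,0,0,0],[0,0,-0.008,0,0,0,0],[0,0,-0.008,0,0,0,0],[0,0,-0.008,0,0,0,0],[0,0,-0.008,0,0,0,0],[0,0,-0.008,0,0,0,0],[0,0,-0.008,0,0,0,0],[0,0,-0.006,0,0,0,0],[0,0,-0.004,0,0,0,0],[0,0,0,0,0,0,0]]'
cat > m.py <<'E'
from h import *
mk=np.array([.5532,-.2482]);U=np.array([[.988,.157],[-.157,.988]])
s=ctrl.get_state();print(np.round(s["position"],4),s["grip_width"],s["grip_force"],s["ft_force"],"TCP s",((np.array(s["position"][:2])-mk)@U.T*1000).round(1))
for n in("top","side"):
    P=cloud(n,ctrl.get_image(n)[1]);Q=(P[...,:2]-mk)@U.T*1000;z=P[...,2]*1000
    p=[(abs(Q[...,1]-sg*92)<9)&(abs(Q[...,0])<25)&(z>20)&(z<58) for sg in(1,-1)]
    print(n,"pins",[(np.percentile(Q[m][:,0],[5,50,95]).round(1),m.sum()) for m in p])
    f=(abs(Q[...,1])<74)&(abs(Q[...,0])<28)&(z>22)&(z<88)
    print("front hist -28..28 by 4",np.histogram(Q[f][:,0],np.arange(-28,29,4))[0])
    f&=(z>28)&(z<88);print("med",np.percentile(Q[f][:,0],[5,10,25,50]).round(1))
E
python3 m.py
```

```text
time: 27.6
position: [0.5129, -0.2561, 0.0297]
tool_rot: [2.037, 2.383, 0.004]
ft_force: [7.0, 0.8, 0.9]
grip_width: 0.133
grip_force: 40.0
[ 0.5129 -0.2561  0.0297] 0.1326118175806088 39.99987602233887 [7.0495869  0.76100796 0.91099049] TCP s [-41.   -1.5]Traceback (most recent call last):
  File "m.py", line 7, in <module>
    print(n,"pins",[(np.percentile(Q[m][:,0],[5,50,95]).round(1),m.sum()) for m in p])
                     ~~~~~~~~~~~~~^^^^^^^^^^^^^^^^^^^^^
    return _quantile_unchecked(
        a, q, axis, out, overwrite_input, method, keepdims, weights)
    return _ureduce(a,
                    func=_quantile_ureduce_func,
    ...<5 lines>...
                    overwrite_input=overwrite_input,
                    method=method)
    r = func(a, **kwargs)
    result = _quantile(arr,
                       quantiles=q,
    ...<2 lines>...
                       out=out,
                       weights=wgt)
    slices_having_nans = np.isnan(arr[-1, ...])
                                  ~~~^^^^^^^^^
IndexError: index -1 is out of bounds for axis 0 with size 0
```

```bash
cat > m.py <<'E'
from h import *
mk=np.array([.5532,-.2482]);U=np.array([[.988,.157],[-.157,.988]])
for n in("top","side"):
    D={"before":np.load(f"pics/{n}0.npy"),"now":ctrl.get_image(n)[1]}
    for k,d in D.items():
        P=cloud(n,d);Q=(P[...,:2]-mk)@U.T*1000;z=P[...,2]*1000
        for sg in(1,-1):
            for z0,z1 in((15,50),(50,60)):
                m=(abs(Q[...,1]-sg*92)<9)&(abs(Q[...,0])<20)&(z>z0)&(z<z1)
                if m.sum()>3: print(n,k,"pin",sg,z0,m.sum(),np.percentile(Q[m][:,0],[0,25,50,75,100]).round(1))
        lo,hi=(70,105) if k=="before" else(-10,25)
        f=(abs(Q[...,1])<72)&(Q[...,0]>lo)&(Q[...,0]<hi)&(z>25)&(z<86)
        print(n,k,"front",f.sum(),np.percentile(Q[f][:,0],[5,25,50,75]).round(1) if f.any() else "",np.histogram(Q[f][:,0],np.arange(lo,hi+1,2.5))[0])
E
python3 m.py
```

```text
top before pin 1 15 33 [-7.1 -1.3  2.5  6.  10.4]
top before pin 1 50 15 [-1.4  0.9  3.1  4.6  6.8]
top before pin -1 15 38 [-4.  -1.1  2.2  5.1  9.7]
top before pin -1 50 16 [-1.4  0.7  2.7  4.7  7.1]
top before front 257 [73.  81.6 82.  82.2] [ 11  13  10  13 190   9   0   0   0   1   1   1   3   5]
top now pin 1 15 30 [-3.3 -0.7  2.5  5.9  9.9]
top now pin 1 50 14 [-1.3  1.2  3.3  4.6  6.6]
top now front 175 [-6.   3.8  4.2 20.9] [ 6  5  6  8  9 64  0  0  0  1  5 19 22 30]
side before pin 1 15 68 [-3.2 -0.5  1.1  3.1 11.5]
side before pin 1 50 19 [-0.6  1.1  3.6  5.3  7.7]
side before pin -1 15 91 [-3.5 -0.5  0.7  2.4 11.4]
side before pin -1 50 27 [-1.5  1.6  3.   5.1  8.9]
side before front 1053 [81.6 83.  83.7 84.3] [ 11  10   4  12  91 837  88   0   0   0   0   0   0   0]
side now pin 1 15 66 [-3.1 -0.2  0.8  2.5 10.9]
side now pin 1 50 20 [-0.4  1.1  2.2  5.   8.6]
side now pin -1 15 96 [-7.7 -0.6  0.9  2.9 11.7]
side now pin -1 50 26 [-0.7  1.3  3.   5.3  9.2]
side now front 438 [-1.2  5.   5.5  6.1] [  7   6   5   6   6  76 326   6   0   0   0   0   0   0]
```

```bash
python3 -m handwheel '[[0,0,-0.0018,0,0,0,0],[0,0,0,0,0,0,0],[0,0,0,0,0,0,0],[0,0,0,0,0,0,0],[0,0,0,0,0,0,0],[0,0,0,0,0,0,0]]'; python3 m.py | grep "now"
python3 - <<'E'
from h import *
im,d=ctrl.get_image("top");Z=cloud("top",d)[...,2];m=big((Z>.07)&(Z<.1),(150,140,250,240));v,u=np.nonzero(m)
print("pot",rect([ray("top",p,.087) for p in zip(u,v)]))
m=big((Z>.01)&(Z<.04),(280,155,315,208));v,u=np.nonzero(m);print("mouse",np.mean([ray("top",p,.02) for p in zip(u,v)],0),m.sum())
s=ctrl.get_state();print(s["position"],s["grip_force"],s["grip_width"],s["ft_force"],np.abs(s["qd"]).max())
E
```

```text
time: 28.5
position: [0.5115, -0.2564, 0.0298]
tool_rot: [2.036, 2.383, 0.005]
ft_force: [6.3, -0.9, 0.9]
grip_width: 0.133
grip_force: 40.0
top now pin 1 15 30 [-3.8 -0.8  1.8  6.   9.8]
top now pin 1 50 15 [-1.4  0.9  2.4  4.   6.4]
top now front 198 [-5.5  2.4 16.3 21.2] [ 6  5  7  8 52 12  0  0  0  3 11 27 33 34]
side now pin 1 15 68 [-3.8 -0.2  0.9  2.7 12. ]
side now pin 1 50 19 [-0.4  0.8  1.8  4.4  8.7]
side now pin -1 15 92 [-3.8 -0.5  0.7  2.8 12.1]
side now pin -1 50 26 [-1.5  1.3  2.3  5.2  8.9]
side now front 441 [-1.   3.3  3.9  4.5] [  7   6   4   8  16 359  41   0   0   0   0   0   0   0]
pot (array([559.5, 254. ]), array([58. , 57.3]), 1.2)
mouse [ 0.59008202 -0.00875459  0.02      ] 831
[ 0.51153504 -0.25638802  0.02978106] 39.99983847141266 0.13463972079605532 [ 5.86072206 -0.27448522  1.73073443] 0.001307174613600737
```

The front face is within about 1 mm of the pin line, the pot is standing and the mouse is in place. Handing in.

```bash
python3 -c "
from bench import ctrl
print(ctrl.close_job())"
```

```text
the job is handed in; nothing more can be done
None
```

The job is handed in, and no verdict came back: the pot stands mouth-up on the mat about 9 mm from its middle, and the arm is still gripping the drawer at 40 N with its front about 1 mm from the pin line; the mouse measured within about 4 mm of its start, and I did not re-measure the phone or adapter.

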